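# Slacken the wing nut and free the bean-bin lid

### The arm

A 6-joint arm with a two-finger parallel gripper is mounted at the origin on the work surface. World frame = base frame: x ahead of the robot, y to its left, z up, the work surface at z = 0. Lengths are in mm, angles in rad, forces in N, time in s.
With the tool pointing down it reaches from about 300 to 775 mm from the base axis. Payload 14.6 kg.
Tool frame: the origin (TCP) lies at the very end of the fingers, on their centre line; the grasp point (between the pads) lies 19 mm behind it; z points along the fingers, y is the line along which they close (so a half turn about z gives the same grasp; the last joint's range is limited). The gripper opens to 85 mm and grips with 20 to 120 N. Pads are 22 mm wide; open, the fingers measure 114 mm over their backs; the gripper's body (76 mm by 85 mm) begins 54 mm behind the grasp point. The pads swing forward as they close: fully open they stand 13 mm farther back than shut.
Start: joints at [1.043, 0.3, 1.521, -0, 1.321, -0.067], TCP at [244.561, 492.624, 198.881] pointing down, gripper open.
Joint ranges: [-3.03, 3.03], [-0.79, 2.21], [0.23, 2.52], [-1.04, 4.18], [0, 3.07], [-2.55, 2.55]. Speed limits (rad/s): [2.22, 2.22, 2.57, 3.14, 3.14, 3.14].

### API

Orientations are given as a unit quaternion [w, x, y, z].
In Python, from station import sensors, imaging, bot gives the robot as it stands.
- The arm moves only by the tool send_rows, never from a script. Its argument "commands" is a list of rows, each an object of numbers: "x", "y", "z": the shift along the tool's x, y, z in units of 40 mm (1.0 is 40 mm); "yaw": the turn about the tool's z in units of 8 degrees (1.0 is 8 degrees); "claw": the closure, from 0 (fully open) to 1 (shut). In form: [{"x": .., "y": .., "z": .., "yaw": .., "claw": ..}, ...]. A call has 1 to 20 rows; each row is the pose to reach, as a shift and turn from the pose commanded when the call began, along the tool's axes at that moment; what a row does not reach only later rows make up. A row lasts 1/8 s, in which the tool goes at most 62.5 mm and 10.7 degrees, less where a joint would pass 70% of its speed; a pose out of reach is approached as far as the arm can. A call with a gripper value outside its range is refused whole. The fingers move at their own pace and stop on an object; "force" is the grip in N (left out, the last holds). Time passes only in rows, so rows that repeat a pose let the fingers close. It gives the time, the measured TCP pose, the force, the opening and the grip force at its end, in the units of the state.
- sensors.get_obs(): the state, without advancing time (a new reading comes with each control period).
- imaging.snapshot(name): name is "side" or "top"; returns the picture (400x640x3 uint8, red, green, blue); there is no depth.
- imaging.camera_model(name): a dict with "fx", "fy", "cx", "cy" (pixels), "origin" and "orientation" of the camera in the world. Camera axes: x right, y down, z forward; pixel columns grow to the right and rows downward; lengths in mm; the calibration is good to about 2 mm. A picture is of the moment at which its call begins. camera_model takes no time and is no camera call.
- bot.finish_job(): hands the job in; it is judged then, once.
The state is a dict: "clock": time; "joint_positions": joint angles; "joint_vel": joint speeds; "joint_efforts": joint torques, N m; "tcp_pos": TCP position; "eef_rot": TCP orientation; "ft_force": force on the tool from outside, world axes, zero at the start; "torque": the same for the moment, N m; "gripper_width": finger opening in mm; "gripper_force": force on a finger pad.
Only numpy, scipy, OpenCV 4.12 (cv2) and the standard library are available. Lean on these libraries where they do the work, as an engineer would, in place of code of your own. Each camera call takes 0.05 s, during which the arm holds its last target. There are 200 camera calls.

### The job

Free the lid of the bean bin for refilling: by pushing on the wings with a fingertip, turn the brass wing nut anticlockwise (seen from above) between one and two full turns, so that it is loose but stays on its bolt. Only then push the steel strap under it by its blue tab, to the left, until the strap lies wholly clear of the clear lid. Just push lightly, never pinch the nut or the tab, and leave everything else on the counter where it is.

Things in the scene. Friction and masses are not known exactly. Their poses are not given: they have to be found in the camera images.
- bin: fixed green bean bin with closed clear lid and grey laminate front rail; origin: centre of its underside on the counter, x away from the robot's side, y left, z up. Overall x -165 to 150 mm, y -170 to 170 mm. Rail x -165 to -75, lid x -75 to 150, both with top at z 77 mm. The bolt stands on the rail at x -125, y 0
- card_edge (a point): fixed price-card holder on the rail, right of the nut: middle of the left top edge of its flat plate, 138 mm above the counter; axes as the bin's. The plate spans 60 mm in x, 66 mm to the right, 4 mm thick; its post below starts 22 mm right. It overhangs the nut's circle from 34 mm right of the axis: no fingertip can go round there, so the nut is turned in strokes over the open rest
- stud: the upright bolt, 10 mm thick, with the wing nut on it; origin on the axis at the underside of the nut, which is also the top of the strap (84 mm above the counter); the bolt itself stands still and its top is 34 mm above this origin
- nut (a joint): turn of the brass wing nut about the upright bolt, rad: 0 as found (tight, cannot go clockwise), growing anticlockwise seen from above; a full turn is 6.28, it comes off at 18.8. Light friction (0.025 N m, under 1 N at a wing); stays where it is left, does not rise noticeably
- nut_top (a point): point on the nut's axis level with the top of its wings, 38 mm above the strap's top (122 mm above the counter); x axis points to the red-tipped wing, z up. Hub 18 mm thick, low flange 30 mm wide; two flat upright wings opposite each other, 7 mm thick, reaching 42 mm from the axis, lower edge 26 mm below this point
- red_tip (a point): outer end, at its top, of the wing whose last 12 mm is painted red, 42 mm from the axis; the other wing is plain brass
- strap (a joint): swing of the steel strap about the same bolt, rad: 0 straight back over the lid (along the bin's x), growing anticlockwise from above (to the left); along the rail at 1.57, stop at 1.65; wholly clear of the lid from 1.25 on. Starts within 0.25 of 0; friction 0.1 N m (1 N at the tab); stays where it is left
- strap_tab (a point): middle of the top edge of the blue upright tab on the strap, 108 mm from the bolt's axis, 112 mm above the counter; x axis along the strap away from the bolt, y to its left, z up. Tab 30 mm long along the strap, 6 mm thick, 28 mm tall; strap 20 mm wide, 6 mm thick, its top 84 mm above the counter, reaching 125 mm from the axis
- weight: loose brass weight, 40 mm wide, 50 mm tall, standing on the right part of the lid; origin at the centre of its underside
- tin: loose small tin, steel-grey with a pale label, 56 mm wide, 60 mm tall, on the left part of the lid; origin at the centre of its underside
- jar: loose amber jar, 68 mm wide, 110 mm tall, on the counter left of the bin; origin at the centre of its underside
- wrench: loose steel wrench, 160 mm long, lying on the counter left of the bin's rail; its origin lies under it, x along it from handle to head
- spoon: loose spoon with a wooden handle, 200 mm long, lying on the counter right of the bin; its origin lies under it, x along it from handle to head
- cup: loose aluminium cup, 80 mm wide, 70 mm tall, on the counter at the right; origin at the centre of its underside
- bowl: loose white bowl, 120 mm wide, 50 mm tall, on the counter at the left; origin at the centre of its underside

How it is judged (in metres and radians):
On the way, in this order (a step that is already met when the one before it is completed fails the run):
1. the wing nut has been turned anticlockwise by a full turn (value of joint nut above 5.9 rad), for 0.1 s.
2. the strap has been pushed clear of the lid (value of joint strap above 1.25 rad), for 0.2 s.
At the end, for the whole second after the job is handed in: the wing nut stands 5.9 to 13 rad (one to two turns, with a small margin) anticlockwise of where it was found, the strap's swing is over 1.25 rad so that it is clear of the lid, both at rest, and every other loose thing is within 25 mm of where it stood (value of joint nut between 5.9 and 13 rad and value of joint strap above 1.25 rad and velocity of joint nut between -0.05 and 0.05 rad/s and velocity of joint strap between -0.05 and 0.05 rad/s and distance of each of weight, tin, jar, wrench, spoon, cup, bowl from where it was at the start of the episode below 0.025 m); the robot touches nothing.
It fails at once if the strap is pushed aside (its tab over 20 mm) before the nut has been loosened by a full turn (value of joint nut below 5.9 rad and distance of strap_tab from where it was at the start of the episode above 0.02 m).
It fails at once if the nut is unscrewed well over two turns, on its way off (value of joint nut above 13.5 rad).
It fails at once if the nut or the tab is pinched: the fingers straddle it ((y of the grasp point in the frame of nut_top between -0.004 and 0.004 m and x of the grasp point in the frame of nut_top between -0.045 and 0.045 m and z of the grasp point in the frame of nut_top between -0.03 and 0.012 m and contact force between the fingers and stud above 0.5 N) or (y of the grasp point in the frame of strap_tab between -0.004 and 0.004 m and x of the grasp point in the frame of strap_tab between -0.02 and 0.02 m and z of the grasp point in the frame of strap_tab between -0.03 and 0.012 m)).
It fails at once if the nut is forced: more than 25 N on it (contact force between the fingers and stud above 25 N).
It fails at once if another thing on the counter or the lid is shoved or lifted (over 30 mm) (distance of any of weight, tin, jar, wrench, spoon, cup, bowl from where it was at the start of the episode above 0.03 m).
It also fails if it takes over 54 s, if anything falls off the work surface, if the arm or the gripper's body presses on something with over 40 N, if the wrist force passes 120 N, or if a joint passes its speed limit or range.

## Working session

There is one attempt and no reset: what is moved stays moved. The work goes in short steps, Python scripts to look and compute and a tool call to move; the robot and the scene stay as the last step left them, time stands still between calls to the robot, and variables do not carry over. Pictures are saved under pics/ and viewed, at most 10 in all, crops included, and the job is handed in when it is done.

Besides the shell and the picture viewer there is one more tool, called as name([rows], argument=value, ...), one row to a line, values as JSON. send_rows: Moves the arm, as the interface text tells. Its arguments: {"type":"object","properties":{"commands":{"type":"array","items":{"type":"object","properties":{"x":{"type":"number"},"y":{"type":"number"},"z":{"type":"number"},"yaw":{"type":"number"},"claw":{"type":"number"}}}},"force":{"type":"number"}},"required":["commands"]}

```bash
mkdir -p pics; ls
python3 - <<'E'
from station import sensors, imaging, bot
import cv2
for n in("top","side"):
    cv2.imwrite(f"pics/{n}0.png",imaging.snapshot(n)[:,:,::-1]); print(imaging.camera_model(n))
print(sensors.get_obs())
E
```

```text
pics
{'fx': 465.45568965962303, 'fy': 465.45568965962303, 'cx': 317.54790169066786, 'cy': 204.34869880589414, 'origin': array([ 278.45621493,  -14.81569648, 1564.64435064]), 'orientation': array([ 0.07092094, -0.69653075,  0.71170167, -0.05740965])}
{'fx': 364.6276834553778, 'fy': 364.6276834553778, 'cx': 318.572885259901, 'cy': 201.09087683064345, 'origin': array([ 441.21254634, -882.39454517,  856.05519987]), 'orientation': array([-0.4139586 ,  0.90794261, -0.06250215,  0.0192864 ])}
{'clock': 0.1, 'joint_positions': array([ 1.04340300e+00,  3.00433656e-01,  1.52152676e+00, -6.67979380e-06,
        1.32071700e+00, -6.65855864e-02]), 'joint_vel': array([-0.00054613, -0.00273485, -0.00091369, -0.00012072,  0.00201156,
       -0.00146431]), 'joint_efforts': array([-6.67610075e-04, -5.44374132e+01, -3.62370479e+01, -1.78223886e-04,
        3.09321673e-03,  2.61632977e-05]), 'tcp_pos': array([244.43971986, 492.4150691 , 198.36485783]), 'eef_rot': array([-1.55629501e-04,  2.28369899e-01,  9.73574288e-01, -5.19581845e-04]), 'ft_force': array([0.06072451, 0.95906378, 0.89205387]), 'torque': array([ 0.03411252, -0.0170345 ,  0.01037274]), 'gripper_force': 0.0, 'gripper_width': 85.43075259454146}
```

View pics/top0.png

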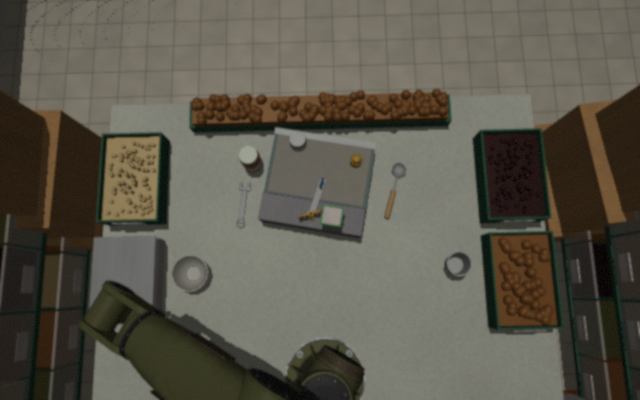

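View pics/side0.png

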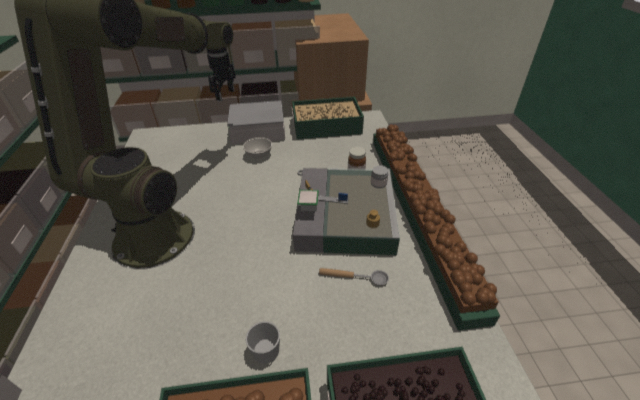

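The top view shows the bin centred near (318,183), the nut near (311,214), the card at (332,216) and the blue tab at (322,183). In the side view the card hides most of the nut. I'll zoom in on the top view next.

```bash
cat > h.py <<'E'
import numpy as np, cv2
from scipy.spatial.transform import Rotation as R
from station import sensors, imaging, bot
def ray(n,u,v,z):
    m=imaging.camera_model(n); q=m['orientation']
    d=R.from_quat([q[1],q[2],q[3],q[0]]).apply([(u-m['cx'])/m['fx'],(v-m['cy'])/m['fy'],1])
    o=np.array(m['origin']); return o+d*(z-o[2])/d[2]
def proj(n,p):
    m=imaging.camera_model(n); q=m['orientation']
    c=R.from_quat([q[1],q[2],q[3],q[0]]).inv().apply(np.array(p)-m['origin'])
    return np.array([m['cx']+m['fx']*c[0]/c[2],m['cy']+m['fy']*c[1]/c[2]])
E
python3 - <<'E'
from h import *
a=cv2.imread('pics/top0.png'); c=a[122:242,255:385]
c=cv2.convertScaleAbs(cv2.resize(c,None,fx=5,fy=5,interpolation=cv2.INTER_CUBIC),alpha=1.7)
cv2.imwrite('pics/top0c.png',c)
hsv=cv2.cvtColor(a,cv2.COLOR_BGR2HSV)
roi=np.zeros(a.shape[:2],np.uint8); roi[170:230,290:350]=255
for nm,lo,hi,z in(("blue",(95,110,30),(130,255,255),112),("brass",(8,110,60),(35,255,255),122),("red",(0,120,40),(7,255,255),122)):
    m=cv2.inRange(hsv,lo,hi)&roi; v,u=np.nonzero(m)
    if len(u): print(nm,len(u),u.mean(),v.mean(),u.min(),u.max(),v.min(),v.max(),ray('top',u.mean(),v.mean(),z))
    if nm!="blue": print(list(zip(u,v)))
E
```

```text
blue 5 321.4 182.0 321 322 180 184 [618.16434542  -3.34401026 112.        ]
brass 89 310.13483146067415 214.1123595505618 299 321 210 218 [513.25936665  34.13672858 122.        ]
[(np.int64(319), np.int64(210)), (np.int64(320), np.int64(210)), (np.int64(321), np.int64(210)), (np.int64(309), np.int64(211)), (np.int64(310), np.int64(211)), (np.int64(311), np.int64(211)), (np.int64(312), np.int64(211)), (np.int64(316), np.int64(211)), (np.int64(317), np.int64(211)), (np.int64(318), np.int64(211)), (np.int64(319), np.int64(211)), (np.int64(320), np.int64(211)), (np.int64(321), np.int64(211)), (np.int64(308), np.int64(212)), (np.int64(309), np.int64(212)), (np.int64(310), np.int64(212)), (np.int64(311), np.int64(212)), (np.int64(312), np.int64(212)), (np.int64(313), np.int64(212)), (np.int64(314), np.int64(212)), (np.int64(315), np.int64(212)), (np.int64(316), np.int64(212)), (np.int64(317), np.int64(212)), (np.int64(318), np.int64(212)), (np.int64(319), np.int64(212)), (np.int64(320), np.int64(212)), (np.int64(306), np.int64(213)), (np.int64(307), np.int64(213)), (np.int64(308), np.int64
[... 1230 characters left out ...]
t64(304), np.int64(216)), (np.int64(306), np.int64(216)), (np.int64(308), np.int64(216)), (np.int64(309), np.int64(216)), (np.int64(310), np.int64(216)), (np.int64(311), np.int64(216)), (np.int64(312), np.int64(216)), (np.int64(313), np.int64(216)), (np.int64(314), np.int64(216)), (np.int64(299), np.int64(217)), (np.int64(300), np.int64(217)), (np.int64(301), np.int64(217)), (np.int64(309), np.int64(217)), (np.int64(310), np.int64(217)), (np.int64(311), np.int64(217)), (np.int64(312), np.int64(217)), (np.int64(313), np.int64(217)), (np.int64(314), np.int64(217)), (np.int64(310), np.int64(218)), (np.int64(311), np.int64(218)), (np.int64(312), np.int64(218)), (np.int64(313), np.int64(218))]
[]
```

View pics/top0c.png

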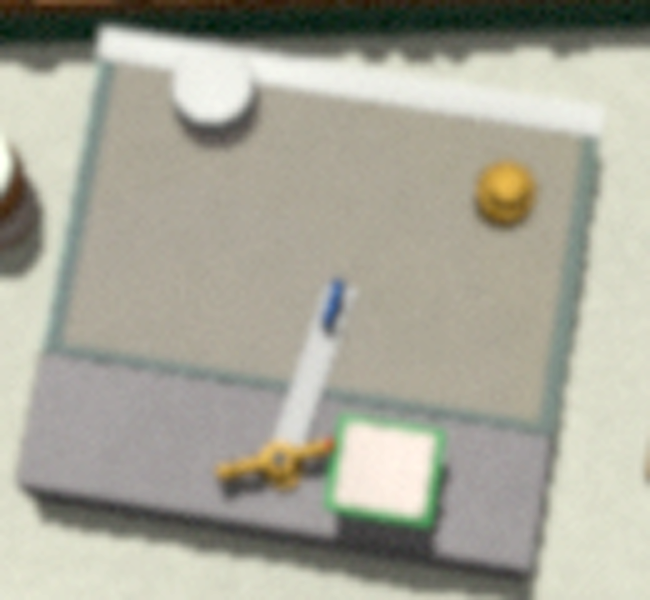

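The crop shows the hub at about (311,214), the plain wing tip at left (298.6,216.4) and the red tip at right (321.6,210), next to the card. The strap points along the bin's x, with its tab at (321.5,183).

Run:
```python
from h import *
P=lambda x,y,z: ray('top',255+(x+.5)/5-.5,122+(y+.5)/5-.5,z)
FL,FR,BL,BR=[P(*p,77)[:2] for p in((22,485),(530,568),(50,350),(547,427))]
print(FL,FR,BL,BR, np.linalg.norm(FL-FR),np.linalg.norm(FL-BL),np.linalg.norm(FR-BR))
ydir=(FL-FR)+(BL-BR); ydir/=np.linalg.norm(ydir); xdir=np.array([ydir[1],-ydir[0]])
c=(FL+FR+BL+BR)/4   # bin (-120,0)
print('yaw',np.degrees(np.arctan2(xdir[1],xdir[0])),'bolt from bin',c-5*xdir,xdir,ydir)
t1,t2=P(218,472,122),P(333,441,122)
print('hub bolt top',P(281,458,118),'tips',t1,t2,np.linalg.norm(t1-t2),(t1+t2)/2)
print('tab',P(335,282,112),P(330,330,112),P(334,303,112))
for q in((345,415),(443,428),(433,527),(328,515)): print('card',P(*q,138))
print('weight',P(506,200,102),'tin',P(213,90,137))
```

```text
[509.67465798 201.6728923 ] [ 448.41552487 -124.97366515] [598.6741937  183.56691895] [ 539.89772174 -139.29946826] 332.34117241386457 90.82259427015677 92.5970894700606
yaw -10.470616584916627 bolt from bin [519.2487834   31.15032572] [ 0.98334824 -0.18173125] [0.18173125 0.98334824]
hub bolt top [516.77306177  32.12734872 118.        ] tips [508.12016453  71.72703057 122.        ] [526.19023542  -0.89958813 122.        ] 74.84085251877865 [517.15519997  35.41372122 122.        ]
tab [631.30178937  -4.26311842 112.        ] [ 5.99881920e+02 -4.01420743e-01  1.12000000e+02] [617.5077792   -3.33013482 112.        ]
card [539.70267543  -8.8762437  138.        ]
card [530.05434386 -69.62775644 138.        ]
card [468.16995298 -61.62805174 138.        ]
card [477.10035406   3.01458494 138.        ]
weight [ 685.64349747 -116.28686511  102.        ] tin [753.53348528  71.03056928 137.        ]
```

send_rows([
  {"x": -11.44, "y": -6.47, "z": 0, "yaw": 9.25, "claw": 1},
  {"x": -11.44, "y": -6.47, "z": 0, "yaw": 9.25, "claw": 1},
  {"x": -11.44, "y": -6.47, "z": 0, "yaw": 9.25, "claw": 1},
  {"x": -11.44, "y": -6.47, "z": 0, "yaw": 9.25, "claw": 1},
  {"x": -11.44, "y": -6.47, "z": 0, "yaw": 9.25, "claw": 1},
  {"x": -11.44, "y": -6.47, "z": 0, "yaw": 9.25, "claw": 1},
  {"x": -11.44, "y": -6.47, "z": 0, "yaw": 9.25, "claw": 1},
  {"x": -11.44, "y": -6.47, "z": 0, "yaw": 9.25, "claw": 1},
  {"x": -11.44, "y": -6.47, "z": 0, "yaw": 9.25, "claw": 1},
  {"x": -11.44, "y": -6.47, "z": 0, "yaw": 9.25, "claw": 1},
  {"x": -11.44, "y": -6.47, "z": 0, "yaw": 9.25, "claw": 1},
  {"x": -11.44, "y": -6.47, "z": 0, "yaw": 9.25, "claw": 1},
  {"x": -11.44, "y": -6.47, "z": 0, "yaw": 9.25, "claw": 1},
  {"x": -11.44, "y": -6.47, "z": 0, "yaw": 9.25, "claw": 1},
], force=20)

```text
clock: 1.85
tcp_pos: [539.2, 57.7, 199.0]
eef_rot: [0.0, 0.768, 0.64, 0.0]
ft_force: [0.8, -0.0, 0.3]
gripper_width: 0.0
gripper_force: 0.0
```

send_rows([
  {"z": 0.8, "claw": 1},
  {"z": 1.5, "claw": 1},
  {"z": 2.0, "claw": 1},
  {"z": 2.4, "claw": 1},
  {"z": 2.4, "claw": 1},
  {"z": 2.4, "claw": 1},
])

```text
invalid input at $.commands[0]: expected keys x, y, z, yaw, claw
```

Run:
```python
from h import *
a=imaging.snapshot('top')[:,:,::-1]; b=imaging.snapshot('side')[:,:,::-1]
f=lambda c:cv2.convertScaleAbs(cv2.resize(c,(400,400),interpolation=cv2.INTER_CUBIC),alpha=1.8)
cv2.imwrite('pics/a1.png',np.hstack([f(a[160:240,280:360]),f(b[150:230,270:350])]))
```

```text
(no output)
```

View pics/a1.png

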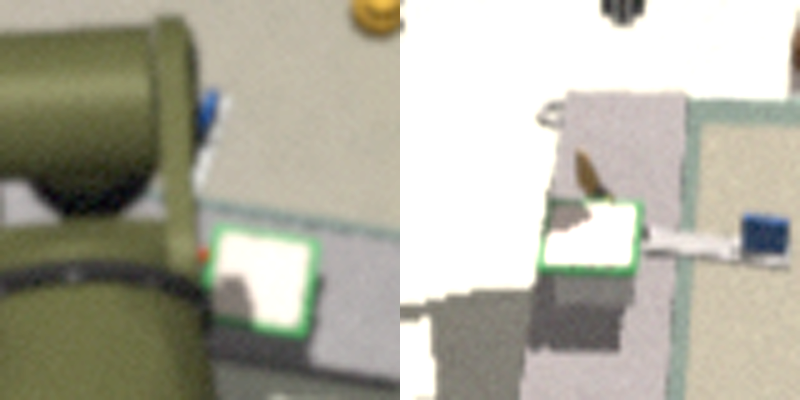

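The descent was refused because each row needs every key. In the picture the arm covers the nut from above. The side view shows the plain wing tip sticking out left of the card (about crop (580,155)) and the tab in place.

send_rows([
  {"x": 0, "y": 0, "yaw": 0, "z": 0.8, "claw": 1},
  {"x": 0, "y": 0, "yaw": 0, "z": 1.5, "claw": 1},
  {"x": 0, "y": 0, "yaw": 0, "z": 2.0, "claw": 1},
  {"x": 0, "y": 0, "yaw": 0, "z": 2.4, "claw": 1},
  {"x": 0, "y": 0, "yaw": 0, "z": 2.4, "claw": 1},
])

```text
clock: 2.58
tcp_pos: [538.9, 57.3, 102.1]
eef_rot: [-0.001, 0.768, 0.64, -0.001]
ft_force: [-0.2, -0.2, 0.4]
gripper_width: 0.1
gripper_force: 0.0
```

No contact on the way down. Stroke 1, backing off a little at the end.

send_rows([
  {"x": 0.085, "y": -0.205, "z": 0, "yaw": 0, "claw": 1},
  {"x": 0.115, "y": -0.425, "z": 0, "yaw": 0, "claw": 1},
  {"x": 0.085, "y": -0.645, "z": 0, "yaw": 0, "claw": 1},
  {"x": 0, "y": -0.85, "z": 0, "yaw": 0, "claw": 1},
  {"x": -0.135, "y": -1.025, "z": 0, "yaw": 0, "claw": 1},
  {"x": -0.31, "y": -1.16, "z": 0, "yaw": 0, "claw": 1},
  {"x": -0.515, "y": -1.245, "z": 0, "yaw": 0, "claw": 1},
  {"x": -0.735, "y": -1.275, "z": 0, "yaw": 0, "claw": 1},
  {"x": -0.955, "y": -1.245, "z": 0, "yaw": 0, "claw": 1},
  {"x": -1.095, "y": -1.195, "z": 0, "yaw": 0, "claw": 1},
  {"x": -1.095, "y": -1.195, "z": 0, "yaw": 0, "claw": 1},
])

```text
clock: 3.95
tcp_pos: [484.6, 22.5, 102.8]
eef_rot: [-0.0, 0.768, 0.64, -0.0]
ft_force: [-0.5, 0.0, -0.0]
gripper_width: -0.1
gripper_force: 0.0
```

Run:
```python
from h import *
b=imaging.snapshot('side')[:,:,::-1]
f=lambda c:cv2.convertScaleAbs(cv2.resize(c,(600,600),interpolation=cv2.INTER_CUBIC),alpha=1.8)
cv2.imwrite('pics/a2.png',f(b[150:230,270:350]))
```

```text
(no output)
```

View pics/a2.png

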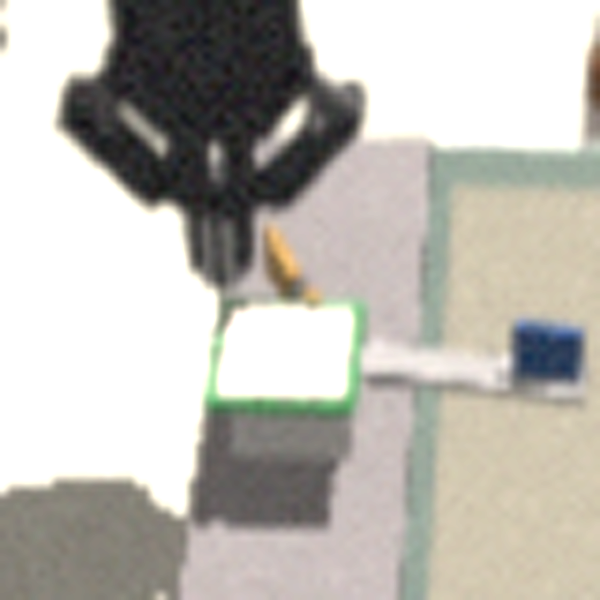

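The side view shows the fingers at crop (220,270) and a wing at (270–310,235–300), almost where it was before. I'll check that against projections.

Run:
```python
from h import *
B=np.array([517.5,32]); 
def pr(ph,r,z): 
    a=np.radians(ph-10.5); p=np.array([B[0]+r*np.cos(a),B[1]+r*np.sin(a),z]); return p,(proj('side',p)-[270,150])*7.5+3, proj('top',p)
for ph in(58,100,115,130,238): print(ph,pr(ph,42,122)[1:],pr(ph,42,96)[1])
print('hub',pr(0,0,122)[1:],'tcp',(proj('side',sensors.get_obs()['tcp_pos'])-[270,150])*7.5+3)
print('card L mid', (proj('side',(508.4,-2.9,138))-[270,150])*7.5+3,'tab',(proj('side',(617.5,-3.3,112))-[270,150])*7.5+3)
b=imaging.snapshot('side'); 
for v in range(179,193): print(v,[tuple(int(t) for t in b[v,u]) for u in range(303,313)])
```

```text
58 (array([352.82496902, 225.14793287]), array([300.82927482, 204.11462686])) [354.00563266 271.4867472 ]
100 (array([286.64443626, 215.86719846]), array([297.44085737, 212.9542497 ])) [288.74372041 262.11435061]
115 (array([262.3855673 , 219.97637749]), array([297.90687734, 216.36418858])) [264.82753068 266.23977846]
130 (array([240.26927223, 227.77108255]), array([299.25409915, 219.53742824])) [243.0295542  274.07569686]
238 (array([237.25189169, 326.94462576]), array([320.83160291, 221.48229651])) [240.17782284 373.83347938]
hub (array([296.3020021 , 274.93332612]), array([310.79172035, 212.76484307])) tcp [224.02515015 330.23664362]
card L mid [282.47867698 298.9162667 ] tab [539.99464342 322.59018509]
179 [(54, 52, 52), (104, 98, 95), (109, 99, 96), (113, 104, 96), (114, 105, 103), (114, 106, 105), (114, 107, 106), (115, 109, 108), (114, 107, 105), (116, 110, 108)]
180 [(53, 49, 50), (107, 101, 98), (106, 92, 78), (123, 105, 83), (118, 105, 94), (114, 107, 104), (113, 106, 105), (115, 109, 106), (115, 107, 107), (113, 107, 104)]
181 [(54, 49, 50), (103, 96, 94), (97, 83, 65), (1
[... 1204 characters left out ...]
8, 80), (119, 106, 96)]
189 [(103, 102, 96), (104, 100, 96), (103, 102, 96), (101, 98, 93), (79, 75, 63), (60, 59, 46), (66, 66, 58), (94, 84, 63), (119, 101, 70), (121, 107, 81)]
190 [(115, 114, 103), (116, 115, 105), (120, 119, 108), (119, 122, 109), (120, 122, 105), (111, 111, 98), (112, 112, 100), (116, 111, 98), (122, 115, 97), (115, 111, 89)]
191 [(162, 151, 142), (164, 153, 143), (165, 155, 145), (168, 161, 147), (168, 162, 148), (165, 156, 145), (168, 161, 148), (165, 154, 143), (165, 155, 141), (155, 148, 134)]
192 [(186, 171, 161), (187, 171, 161), (187, 172, 161), (188, 173, 163), (187, 173, 163), (190, 174, 164), (189, 175, 165), (188, 173, 163), (188, 171, 161), (188, 172, 164)]
```

Run:
```python
from h import *
b=imaging.snapshot('side')[:,:,::-1]; cv2.imwrite('pics/raw3.png',b)
c=b[155:205,275:335]; c=cv2.convertScaleAbs(cv2.resize(c,None,fx=12,fy=12,interpolation=cv2.INTER_CUBIC),alpha=1.15)
cv2.imwrite('pics/a3.png',c)
```

```text
(no output)
```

View pics/a3.png

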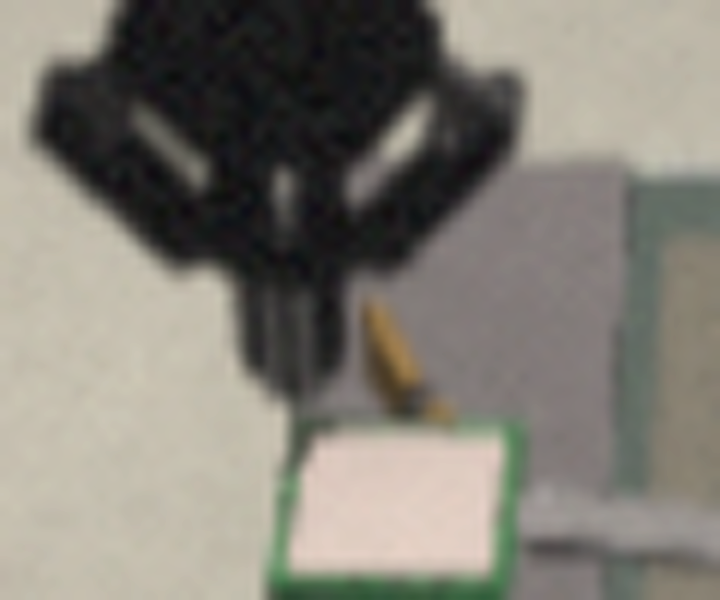

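The finger ends at crop (290,390), pixel (299,187), but the TCP projects to row 193.6. So the finger may be higher than reported, or farther left. I'll check this against the first picture and the pose.

Run:
```python
from h import *
print(proj('side',(244.4,492.4,198.4)),proj('side',(244.4,492.4,211.4)))
o=sensors.get_obs(); print(o['tcp_pos'],o['joint_positions'],o['gripper_width'])
p=o['tcp_pos']
for d in((0,0,0),(0,0,13),(0,0,26),(0,26,0)): print(d,proj('side',p+np.array(d)))
a=cv2.imread('pics/side0.png'); c=a[35:115,190:260]
g=cv2.cvtColor(a,cv2.COLOR_BGR2GRAY)
cv2.imwrite('pics/a4.png',np.hstack([cv2.convertScaleAbs(cv2.resize(c,(560,560),interpolation=cv2.INTER_CUBIC),alpha=2)]))
```

```text
[227.18573829 105.76120432] [226.58748452 102.70592083]
[484.46039422  23.02652867 102.82888996] [-2.80485807e-02  2.64025063e-01  1.80740236e+00  1.69259589e-05
  1.07027430e+00  1.53378278e-01] -0.2210403260514905
(0, 0, 0) [299.43985117 193.57990487]
(0, 0, 13) [299.23219373 190.46498716]
(0, 0, 26) [299.02147954 187.30421736]
(0, 26, 0) [298.72538933 188.55489103]
```

View pics/a4.png

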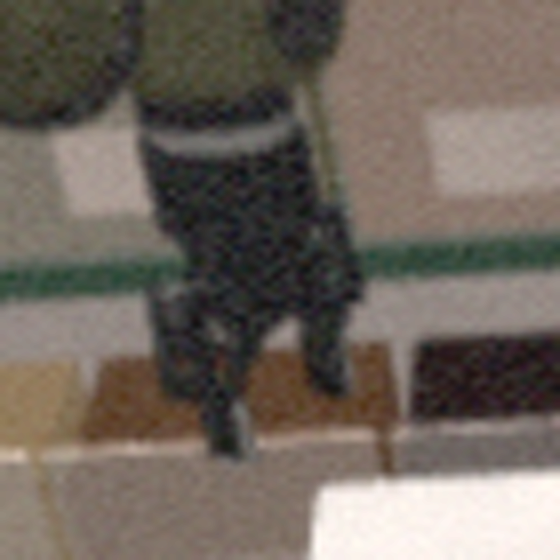

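In the start picture the open fingertips have their midpoint at about (225.4,95.4), while the TCP projects to row 102.7. Both views put the true fingertips about 26–30 mm above the reported TCP. Stroke 1 therefore swept over the wings. I'll go back and repeat it lower, staying above the rail whichever reading is right.

send_rows([
  {"x": 0, "y": 0, "z": -0.75, "yaw": 0, "claw": 1},
  {"x": 0.55, "y": 0.6, "z": -0.75, "yaw": 0, "claw": 1},
  {"x": 1.095, "y": 1.195, "z": -0.75, "yaw": 0, "claw": 1},
  {"x": 1.095, "y": 1.195, "z": 0, "yaw": 0, "claw": 1},
  {"x": 1.095, "y": 1.195, "z": 0.3, "yaw": 0, "claw": 1},
  {"x": 1.095, "y": 1.195, "z": 0.6, "yaw": 0, "claw": 1},
  {"x": 1.095, "y": 1.195, "z": 0.6, "yaw": 0, "claw": 1},
])

```text
clock: 4.97
tcp_pos: [539.1, 57.3, 78.6]
eef_rot: [-0.0, 0.768, 0.64, -0.0]
ft_force: [0.1, 0.2, 0.3]
gripper_width: -0.1
gripper_force: 0.0
```

send_rows([
  {"x": 0.085, "y": -0.205, "z": 0, "yaw": 0, "claw": 1},
  {"x": 0.115, "y": -0.425, "z": 0, "yaw": 0, "claw": 1},
  {"x": 0.085, "y": -0.645, "z": 0, "yaw": 0, "claw": 1},
  {"x": 0.085, "y": -0.645, "z": 0, "yaw": 0, "claw": 1},
])

```text
clock: 5.48
tcp_pos: [514.0, 65.5, 79.2]
eef_rot: [0.0, 0.768, 0.64, 0.0]
ft_force: [0.3, -0.7, 1.2]
gripper_width: 0.1
gripper_force: 0.0
```

```bash
cat > see.py <<'E'
import sys
from h import *
b=imaging.snapshot('side')[:,:,::-1]
c=b[155:205,275:335]; c=cv2.convertScaleAbs(cv2.resize(c,None,fx=10,fy=10,interpolation=cv2.INTER_CUBIC),alpha=1.15)
cv2.imwrite(f'pics/{sys.argv[1]}.png',c)
o=sensors.get_obs(); print(o['tcp_pos'],o['ft_force'],proj('side',o['tcp_pos']),proj('side',o['tcp_pos']+[0,0,26]))
E
python3 see.py a5
```

```text
[514.35821976  65.39192941  79.15474559] [ 0.3807979  -1.06390017 -0.14710008] [307.51691888 190.14633123] [307.22979363 184.0810002 ]
```

View pics/a5.png

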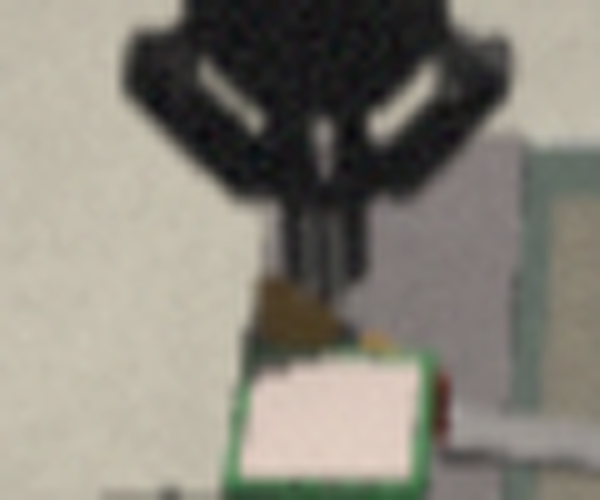

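The lower fingertip does push the wing: its tip is now at crop (265,285), and red shows at (443,400). The reported TCP is therefore about 26 mm low. Next I'll finish stroke 1 and re-enter behind the red wing.

send_rows([
  {"x": -0.085, "y": -0.205, "z": 0, "yaw": 0, "claw": 1},
  {"x": -0.22, "y": -0.38, "z": 0, "yaw": 0, "claw": 1},
  {"x": -0.395, "y": -0.515, "z": 0, "yaw": 0, "claw": 1},
  {"x": -0.6, "y": -0.6, "z": 0, "yaw": 0, "claw": 1},
  {"x": -0.82, "y": -0.63, "z": 0, "yaw": 0, "claw": 1},
  {"x": -1.04, "y": -0.6, "z": 0, "yaw": 0, "claw": 1},
  {"x": -1.18, "y": -0.55, "z": 0, "yaw": 0, "claw": 1},
  {"x": -1.18, "y": -0.55, "z": 0, "yaw": 0, "claw": 1},
])

```text
clock: 6.52
tcp_pos: [484.5, 22.4, 78.8]
eef_rot: [0.0, 0.769, 0.64, -0.0]
ft_force: [-0.0, -1.2, -0.0]
gripper_width: 0.4
gripper_force: 0.0
```

send_rows([
  {"x": 0.1, "y": -0.05, "z": 0, "yaw": 0, "claw": 1},
  {"x": 0.1, "y": -0.05, "z": -1.0, "yaw": 0, "claw": 1},
  {"x": 0.3, "y": 0.8, "z": -1.0, "yaw": 0, "claw": 1},
  {"x": 0.51, "y": 1.61, "z": -1.0, "yaw": 0, "claw": 1},
  {"x": 0.51, "y": 1.61, "z": -1.0, "yaw": 0, "claw": 1},
])

```text
clock: 7.15
tcp_pos: [552.5, 31.9, 118.4]
eef_rot: [-0.0, 0.768, 0.64, -0.0]
ft_force: [-0.4, -0.3, 0.1]
gripper_width: 0.1
gripper_force: 0.0
```

```bash
python3 see.py a6
```

```text
[551.40758846  31.7564064  118.31148716] [-0.33418961 -0.5906605  -0.05278344] [319.57525974 186.20938701] [319.45351401 179.83721253]
```

View pics/a6.png

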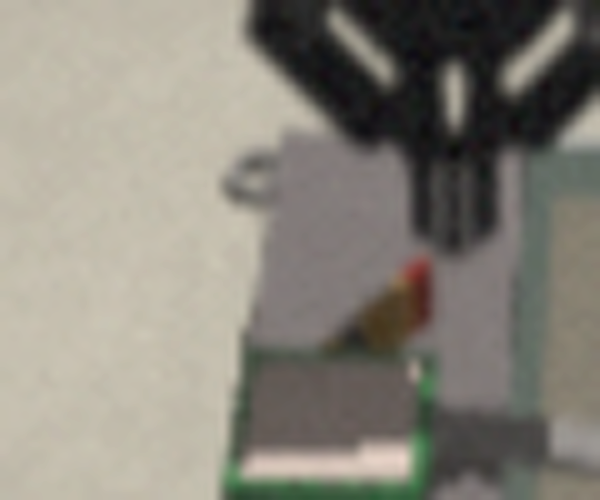

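The red tip is at crop (420,262), pixel (316.5,181), so that wing stands at about 57° in the bin frame. I'll step back a little, descend and make stroke 2.

send_rows([
  {"x": -0.15, "y": 0, "z": 0, "yaw": 0, "claw": 1},
  {"x": -0.15, "y": 0, "z": 0.5, "yaw": 0, "claw": 1},
  {"x": -0.15, "y": 0, "z": 1.0, "yaw": 0, "claw": 1},
  {"x": -0.15, "y": 0, "z": 1.0, "yaw": 0, "claw": 1},
])

```text
clock: 7.7
tcp_pos: [549.1, 25.2, 78.0]
eef_rot: [-0.001, 0.768, 0.64, -0.001]
ft_force: [-1.0, -0.4, -0.5]
gripper_width: 0.0
gripper_force: 0.0
```

send_rows([
  {"x": 0.15, "y": 0, "z": 0, "yaw": 0, "claw": 1},
  {"x": 0.36, "y": -0.07, "z": 0, "yaw": 0, "claw": 1},
  {"x": 0.55, "y": -0.19, "z": 0, "yaw": 0, "claw": 1},
  {"x": 0.7, "y": -0.35, "z": 0, "yaw": 0, "claw": 1},
  {"x": 0.8, "y": -0.55, "z": 0, "yaw": 0, "claw": 1},
  {"x": 0.85, "y": -0.76, "z": 0, "yaw": 0, "claw": 1},
  {"x": 0.84, "y": -0.985, "z": 0, "yaw": 0, "claw": 1},
  {"x": 0.77, "y": -1.2, "z": 0, "yaw": 0, "claw": 1},
  {"x": 0.65, "y": -1.385, "z": 0, "yaw": 0, "claw": 1},
  {"x": 0.49, "y": -1.535, "z": 0, "yaw": 0, "claw": 1},
  {"x": 0.29, "y": -1.635, "z": 0, "yaw": 0, "claw": 1},
  {"x": 0.08, "y": -1.685, "z": 0, "yaw": 0, "claw": 1},
  {"x": -0.145, "y": -1.675, "z": 0, "yaw": 0, "claw": 1},
  {"x": -0.36, "y": -1.61, "z": 0, "yaw": 0, "claw": 1},
  {"x": -0.36, "y": -1.61, "z": 0, "yaw": 0, "claw": 1},
])

```text
clock: 9.57
tcp_pos: [484.6, 22.1, 78.9]
eef_rot: [0.0, 0.769, 0.64, -0.0]
ft_force: [0.6, -0.1, -0.7]
gripper_width: -0.4
gripper_force: 0.0
```

send_rows([
  {"x": 0.1, "y": -0.05, "z": 0, "yaw": 0, "claw": 1},
  {"x": 0.1, "y": -0.05, "z": -1.0, "yaw": 0, "claw": 1},
  {"x": 0.3, "y": 0.8, "z": -1.0, "yaw": 0, "claw": 1},
  {"x": 0.36, "y": 1.61, "z": -1.0, "yaw": 0, "claw": 1},
  {"x": 0.36, "y": 1.61, "z": -1.0, "yaw": 0, "claw": 1},
])

```text
clock: 10.2
tcp_pos: [551.3, 25.7, 118.4]
eef_rot: [-0.0, 0.768, 0.64, -0.0]
ft_force: [-0.5, -0.4, -0.1]
gripper_width: 0.1
gripper_force: 0.0
```

```bash
cat > ang.py <<'E'
from h import *
import glob
b=imaging.snapshot('side'); cv2.imwrite(f"pics/n{len(glob.glob('pics/n*'))}.png",b[:,:,::-1])
h=cv2.cvtColor(b,cv2.COLOR_RGB2HSV); roi=np.zeros(h.shape[:2],np.uint8); roi[172:200,292:330]=255
for nm,lo,hi in(("brass",(8,95,50),(30,255,255)),("red",(0,120,40),(6,255,255))):
    m=cv2.inRange(h,lo,hi)&roi; v,u=np.nonzero(m)
    if len(u):
        i=v.argmin(); p=ray('side',u[v==v.min()].mean(),v[i]-.5,122)[:2]-[517.5,32]
        print(nm,len(u),'top px',u[i],v[i],'r',np.linalg.norm(p),'phi',np.degrees(np.arctan2(p[1],p[0]))+10.5)
m=cv2.inRange(h,(100,100,30),(130,255,255)); m[:160]=0; m[215:]=0; m[:,:290]=0; m[:,380:]=0
v,u=np.nonzero(m); print('blue',len(u),u.mean() if len(u) else 0,v.mean() if len(u) else 0)
if len(u): p=ray('side',u.mean(),v.mean(),98)[:2]-[517.5,32]; print('strap phi rad',np.arctan2(p[1],p[0])+.183,'r',np.linalg.norm(p))
print(sensors.get_obs()['clock'],sensors.get_obs()['tcp_pos'])
E
python3 ang.py
```

```text
brass 35 top px 316 181 r 37.96062498842768 phi 54.47539481944884
blue 43 342.74418604651163 196.41860465116278
strap phi rad -0.16967626753196047 r 110.36377703918576
10.25 [550.29639367  25.78930485 118.28136637]
```

The plain wing is now at 54° and the strap has not moved. Total turn is about 5.2 rad. Stroke 3 is the same again and should bring it to about 8.4.

send_rows([
  {"x": 0, "y": 0, "z": 0.5, "yaw": 0, "claw": 1},
  {"x": 0, "y": 0, "z": 1.0, "yaw": 0, "claw": 1},
  {"x": 0, "y": 0, "z": 1.0, "yaw": 0, "claw": 1},
])

```text
clock: 10.62
tcp_pos: [549.0, 25.7, 77.8]
eef_rot: [-0.001, 0.768, 0.64, -0.001]
ft_force: [-0.6, -0.5, 0.3]
gripper_width: 0.5
gripper_force: 0.0
```

send_rows([
  {"x": 0.15, "y": 0, "z": 0, "yaw": 0, "claw": 1},
  {"x": 0.36, "y": -0.07, "z": 0, "yaw": 0, "claw": 1},
  {"x": 0.55, "y": -0.19, "z": 0, "yaw": 0, "claw": 1},
  {"x": 0.7, "y": -0.35, "z": 0, "yaw": 0, "claw": 1},
  {"x": 0.8, "y": -0.55, "z": 0, "yaw": 0, "claw": 1},
  {"x": 0.85, "y": -0.76, "z": 0, "yaw": 0, "claw": 1},
  {"x": 0.84, "y": -0.985, "z": 0, "yaw": 0, "claw": 1},
  {"x": 0.77, "y": -1.2, "z": 0, "yaw": 0, "claw": 1},
  {"x": 0.65, "y": -1.385, "z": 0, "yaw": 0, "claw": 1},
  {"x": 0.49, "y": -1.535, "z": 0, "yaw": 0, "claw": 1},
  {"x": 0.29, "y": -1.635, "z": 0, "yaw": 0, "claw": 1},
  {"x": 0.08, "y": -1.685, "z": 0, "yaw": 0, "claw": 1},
  {"x": -0.145, "y": -1.675, "z": 0, "yaw": 0, "claw": 1},
  {"x": -0.36, "y": -1.61, "z": 0, "yaw": 0, "claw": 1},
  {"x": -0.36, "y": -1.61, "z": 0, "yaw": 0, "claw": 1},
])

```text
clock: 12.5
tcp_pos: [484.6, 22.2, 78.8]
eef_rot: [0.0, 0.769, 0.64, -0.0]
ft_force: [0.0, -0.0, 0.2]
gripper_width: 0.2
gripper_force: 0.0
```

send_rows([
  {"x": 0.1, "y": -0.05, "z": 0, "yaw": 0, "claw": 1},
  {"x": 0.1, "y": -0.05, "z": -1.0, "yaw": 0, "claw": 1},
  {"x": 0.3, "y": 0.8, "z": -1.0, "yaw": 0, "claw": 1},
  {"x": 0.36, "y": 1.61, "z": -1.0, "yaw": 0, "claw": 1},
  {"x": 0.36, "y": 1.61, "z": -1.0, "yaw": 0, "claw": 1},
])

```text
clock: 13.12
tcp_pos: [551.4, 25.7, 118.4]
eef_rot: [-0.0, 0.768, 0.64, -0.0]
ft_force: [-0.8, -0.9, -0.9]
gripper_width: -0.2
gripper_force: 0.0
```

```bash
python3 ang.py
```

```text
brass 25 top px 314 183 r 25.779628220508 phi 51.20214165237497
red 4 top px 316 181 r 37.96062498842768 phi 54.47539481944884
blue 42 342.6904761904762 196.23809523809524
strap phi rad -0.16197158889297975 r 110.04425692961486
13.175 [550.31255318  25.79759461 118.30029246]
```

The red wing is back at 54°, so the nut stands at about 8.4 rad. Next is the strap: move to the right side of the tab, descend to a true tip height of about 98 mm, and sweep it left on an arc.

send_rows([
  {"x": -0.5, "y": 0.85, "z": 0, "yaw": 0, "claw": 1},
  {"x": -1.04, "y": 1.7, "z": 0, "yaw": 0, "claw": 1},
  {"x": -1.04, "y": 1.7, "z": 0, "yaw": 0, "claw": 1},
  {"x": -1.04, "y": 1.7, "z": 0.6, "yaw": 0, "claw": 1},
  {"x": -1.04, "y": 1.7, "z": 1.16, "yaw": 0, "claw": 1},
  {"x": -1.04, "y": 1.7, "z": 1.16, "yaw": 0, "claw": 1},
])

```text
clock: 13.92
tcp_pos: [608.1, -26.9, 71.2]
eef_rot: [-0.001, 0.768, 0.64, -0.001]
ft_force: [-0.5, -0.1, 0.3]
gripper_width: -0.0
gripper_force: 0.0
```

```bash
python3 ang.py
python3 - <<'E'
from h import *
import glob
b=cv2.imread(sorted(glob.glob('pics/n*'))[-1]); c=b[140:220,295:395]
cv2.imwrite('pics/v10.png',cv2.convertScaleAbs(cv2.resize(c,None,fx=7,fy=7,interpolation=cv2.INTER_CUBIC),alpha=1.4))
E
```

```text
brass 31 top px 315 182 r 30.841791310719394 phi 55.518672538678146
red 3 top px 316 181 r 36.988235779311424 phi 56.49615574268106
blue 11 345.45454545454544 196.27272727272728
strap phi rad -0.14891853409998584 r 118.77262954806464
13.975 [608.96509654 -27.10315866  72.60044661]
```

View pics/v10.png

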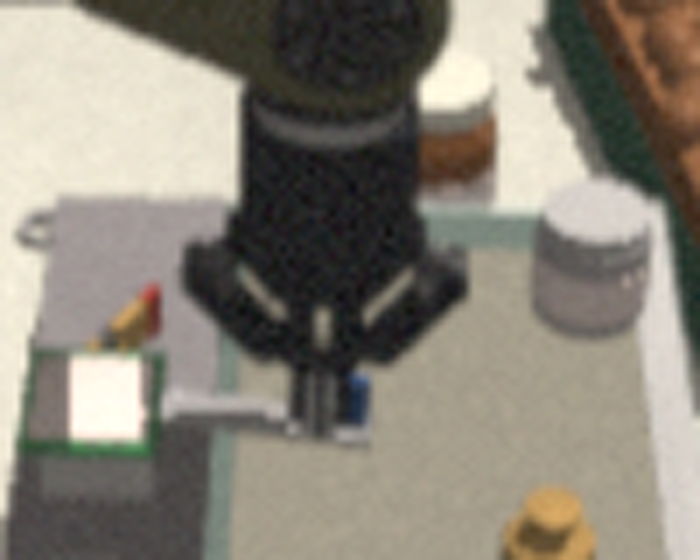

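The closed finger stands in front of the blue tab, on its right side and covering most of it. The strap is still at its start angle and nothing is in the way of the arc.

send_rows([
  {"x": 0.24, "y": 0.085, "z": 0, "yaw": 0, "claw": 1},
  {"x": 0.47, "y": 0.145, "z": 0, "yaw": 0, "claw": 1},
  {"x": 0.707, "y": 0.185, "z": 0, "yaw": 0, "claw": 1},
  {"x": 0.946, "y": 0.203, "z": 0, "yaw": 0, "claw": 1},
  {"x": 1.186, "y": 0.201, "z": 0, "yaw": 0, "claw": 1},
  {"x": 1.425, "y": 0.178, "z": 0, "yaw": 0, "claw": 1},
  {"x": 1.661, "y": 0.134, "z": 0, "yaw": 0, "claw": 1},
  {"x": 1.892, "y": 0.07, "z": 0, "yaw": 0, "claw": 1},
  {"x": 2.117, "y": -0.014, "z": 0, "yaw": 0, "claw": 1},
  {"x": 2.334, "y": -0.117, "z": 0, "yaw": 0, "claw": 1},
  {"x": 2.54, "y": -0.239, "z": 0, "yaw": 0, "claw": 1},
  {"x": 2.736, "y": -0.378, "z": 0, "yaw": 0, "claw": 1},
  {"x": 2.918, "y": -0.534, "z": 0, "yaw": 0, "claw": 1},
  {"x": 3.086, "y": -0.705, "z": 0, "yaw": 0, "claw": 1},
  {"x": 3.239, "y": -0.89, "z": 0, "yaw": 0, "claw": 1},
  {"x": 3.375, "y": -1.088, "z": 0, "yaw": 0, "claw": 1},
  {"x": 3.493, "y": -1.297, "z": 0, "yaw": 0, "claw": 1},
  {"x": 3.592, "y": -1.515, "z": 0, "yaw": 0, "claw": 1},
  {"x": 3.672, "y": -1.741, "z": 0, "yaw": 0, "claw": 1},
  {"x": 3.722, "y": -1.926, "z": 0, "yaw": 0, "claw": 1},
])

```text
clock: 16.48
tcp_pos: [560.7, 132.9, 73.0]
eef_rot: [0.0, 0.768, 0.64, 0.0]
ft_force: [1.0, -3.8, 5.3]
gripper_width: -0.1
gripper_force: 2.9
```

send_rows([
  {"x": 0, "y": 0, "z": 0, "yaw": 0, "claw": 1},
  {"x": 0, "y": 0.3, "z": 0, "yaw": 0, "claw": 1},
  {"x": 0, "y": 0.3, "z": -1.2, "yaw": 0, "claw": 1},
  {"x": 0, "y": 0.3, "z": -2.5, "yaw": 0, "claw": 1},
  {"x": 0, "y": 0.3, "z": -2.5, "yaw": 0, "claw": 1},
])

```text
clock: 17.1
tcp_pos: [573.9, 131.1, 176.3]
eef_rot: [0.002, 0.768, 0.64, 0.003]
ft_force: [-0.2, 1.0, -0.2]
gripper_width: -0.1
gripper_force: 0.0
```

```bash
python3 ang.py
```

```text
brass 32 top px 314 183 r 25.779628220508 phi 51.20214165237497
red 3 top px 316 182 r 32.88453598920331 phi 50.92179674331328
blue 5 318.0 173.2
strap phi rad 1.354717569299767 r 105.58060180804887
17.15 [572.89607799 130.91071753 173.70371522]
```

Five blue pixels give about 1.35 rad, because the tab is seen nearly end-on. I'll move the arm aside and check from the top.

send_rows([
  {"x": 6, "y": -6, "z": -0.6, "yaw": 0, "claw": 1},
  {"x": 6, "y": -6, "z": -0.6, "yaw": 0, "claw": 1},
  {"x": 6, "y": -6, "z": -0.6, "yaw": 0, "claw": 1},
  {"x": 6, "y": -6, "z": -0.6, "yaw": 0, "claw": 1},
  {"x": 6, "y": -6, "z": -0.6, "yaw": 0, "claw": 1},
  {"x": 6, "y": -6, "z": -0.6, "yaw": 0, "claw": 1},
  {"x": 6, "y": -6, "z": -0.6, "yaw": 0, "claw": 1},
  {"x": 6, "y": -6, "z": -0.6, "yaw": 0, "claw": 1},
  {"x": 6, "y": -6, "z": -0.6, "yaw": 0, "claw": 1},
  {"x": 6, "y": -6, "z": -0.6, "yaw": 0, "claw": 1},
])

```text
clock: 18.4
tcp_pos: [380.4, 409.2, 196.3]
eef_rot: [0.0, 0.769, 0.64, -0.0]
ft_force: [1.0, -0.0, -0.2]
gripper_width: -0.1
gripper_force: 0.0
```

Run:
```python
from h import *
b=imaging.snapshot('top')[:,:,::-1]; a=cv2.imread('pics/top0.png')
h=cv2.cvtColor(b,cv2.COLOR_BGR2HSV); m=cv2.inRange(h,(95,90,30),(130,255,255)); m[:170]=0;m[235:]=0;m[:,:265]=0;m[:,345:]=0
v,u=np.nonzero(m); print(list(zip(u.tolist(),v.tolist())))
p=ray('top',u.mean(),v.mean(),112)[:2]-[517.5,32]; print(np.linalg.norm(p),np.arctan2(p[1],p[0])+.183)
# change of loose things
d=cv2.absdiff(a,b).max(2)
for n,(x,y,r) in dict(weight=(356,160,10),tin=(298,143,12),jar=(249,157,14),wrench=(243,205,24),spoon=(394,190,24),cup=(457,265,15),bowl=(191,275,20)).items():
    print(n,int(np.count_nonzero(d[y-r:y+r,x-r:x+r]>40)))
o=sensors.get_obs(); print(o['clock'],o['tcp_pos'],o['ft_force'])
```

```text
[(276, 201), (277, 201), (278, 201), (277, 202), (278, 202), (279, 202), (280, 202), (281, 202), (278, 203), (279, 203), (280, 203), (281, 203), (282, 203), (282, 204)]
107.345191371403 1.3942598506597657
weight 0
tin 0
jar 0
wrench 0
spoon 0
cup 0
bowl 1080
18.45 [380.32413876 409.32376119 196.41155441] [ 0.07267653 -0.40224707  0.57930248]
```

The strap reads 1.39 rad at radius 107 mm, against a tab radius of 108 mm, and the loose things in view show no change. The bowl is only hidden by the arm, which never came near it. Handing in.

```bash
python3 -c "
from station import bot
print(bot.finish_job())"
```

```text
the job is handed in; nothing more can be done
None
```

I handed the job in at about 18.5 s: the nut measured about 8.4 rad loose and the strap about 1.39 rad, clear of the lid; the other items hadn't moved, except the bowl, which the arm hid in the last picture. No verdict came back.

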